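Line up the sleeve platen with a drift and drop in its bolt

TASK

The aluminium sleeve platen hangs loose on the press pedestal's centre stud, swung clockwise so that its bolt holes are out of line with those in the clamped pedestal head beneath it. Put the blue-handled drift through one of the platen's two free holes, feel for the head's hole with its tip as the platen swings round, and work it down until its shoulder is home on the platen and its taper has drawn the holes into line; go gently, never forcing it (stay below about 30 N). Then drop the black cap screw fully home through the other hole and leave both standing there, the things around them left alone.

Things in the scene. Friction and masses are not known exactly. Their poses are not given: they have to be found in the camera images.
- platen: Bare aluminium plate 110 x 260 x 12 mm, about 0.85 kg, lying flat and loose on the pedestal head, its top 112 mm above the bench. Origin: centre of its underside, on the centre hole; x across its width, y along its length, z up. Its 17 mm centre hole sits on a 16 mm stud; two free 16.5 mm through holes lie on its y axis, 70 mm either side.
- platen_hole0 (a point): Centre of the free hole's mouth towards the platen's +y end, on its top face; axes as the platen's. At the start the head's 16.5 mm hole beneath lies farther anticlockwise round the stud (seen from above) than this hole, 5 to 53 mm, hidden by the platen; how far is not measured: it must be felt with the drift's tip on the head's face.
- platen_hole1 (a point): Centre of the free hole's mouth towards the platen's -y end; otherwise as platen_hole0 (here too the head's hole beneath lies farther anticlockwise round the stud).
- pedestal: Fixed lavender pedestal. Origin: bench level on the column's axis, also the stud's. Foot 220 x 75 x 32 mm along x; column with tee handle at 70 mm height, +x side; on it the head, a round flange 180 mm across, 15 mm thick, top 100 mm above the bench, two 16.5 mm through holes 70 mm either side of the stud. It is clamped fast, its hole line anywhere within 0.3 rad of the y axis.
- stud_top (a point): Top of the fixed stud on the pedestal's axis, 142 mm above the bench. Its washer (34 mm) and hex nut, top 17 mm above the platen, are only spun on: the platen can turn on the stud and slide a little under the washer but not lift off.
- drift: Steel drift with a dark blue round grip, 160 g, upright in a hole of the tool block. Origin: centre of the shoulder (the grip's flat underside), z up. Grip 22 mm diameter, 55 mm tall. Below the shoulder the oiled pin is 15.5 mm in diameter for 27 mm, then tapers evenly to a 9 mm flat tip, 72 mm below the shoulder. Home: the shoulder rests on the platen.
- drift_tip (a point): The drift's tip, 72 mm below its origin.
- bolt: Black M14 socket cap screw, 80 g, standing in a hole of the tool block. Origin: centre of the head's underside; head 21 mm diameter, 14 mm tall above it; shank 14 mm diameter, 40 mm long below it. It is plain in the holes (nothing to screw): it drops home, head on the platen.
- block: Fixed beech tool block, 70 x 190 mm, 80 mm high; three 17 mm holes 75 mm deep in a row along its y axis at -65, 0 and +65 mm hold drift, screw and punch in any order, their shoulders resting on its top. Origin: centre of its underside.
- punch: red-handled centre punch, 24 mm thick handle 32 mm tall, standing in the third hole of the block; bystander. Origin: centre of the handle's underside
- spanner: open spanner 170 mm long lying flat; bystander
- tape_roll: brown tape roll, 90 mm across, 25 mm high; bystander
- spray_bottle: green bottle, 60 mm across, 190 mm high; bystander
- hex_key: dark L-shaped hex key, 118 x 35 mm; bystander
- cork_strip: cork strip, 50 x 160 x 12 mm; bystander
- carton: cardboard carton, 110 x 140 x 60 mm; bystander
Mind the look-alikes: they are no part of the job. There is more than one size of the pedestal; the job needs the smaller.

How it is judged (in metres and radians):
On the way, in this order (a step that is already met when the one before it is completed fails the run):
1. the drift is home in one of the platen's free holes, its shoulder down on the platen, before the screw is in either hole (((horizontal distance between drift and platen_hole0 below 0.004 m and z of drift in the frame of platen_hole0 below 0.003 m and angle between drift's own z axis and vertical below 0.06 rad) or (horizontal distance between drift and platen_hole1 below 0.004 m and z of drift in the frame of platen_hole1 below 0.003 m and angle between drift's own z axis and vertical below 0.06 rad)) and not ((horizontal distance between bolt and platen_hole0 below 0.004 m and z of bolt in the frame of platen_hole0 below 0.003 m and angle between bolt's own z axis and vertical below 0.06 rad) or (horizontal distance between bolt and platen_hole1 below 0.004 m and z of bolt in the frame of platen_hole1 below 0.003 m and angle between bolt's own z axis and vertical below 0.06 rad))), for 0.2 s.
2. the cap screw is home in the other hole while the drift holds the line ((((horizontal distance between drift and platen_hole0 below 0.004 m and z of drift in the frame of platen_hole0 below 0.003 m and angle between drift's own z axis and vertical below 0.06 rad) and (horizontal distance between bolt and platen_hole1 below 0.004 m and z of bolt in the frame of platen_hole1 below 0.003 m and angle between bolt's own z axis and vertical below 0.06 rad)) or ((horizontal distance between drift and platen_hole1 below 0.004 m and z of drift in the frame of platen_hole1 below 0.003 m and angle between drift's own z axis and vertical below 0.06 rad) and (horizontal distance between bolt and platen_hole0 below 0.004 m and z of bolt in the frame of platen_hole0 below 0.003 m and angle between bolt's own z axis and vertical below 0.06 rad)))), for 0.2 s.
At the end, for the whole second after the job is handed in: The drift stands in one free hole and the cap screw in the other, each within 4 mm of the hole's centre, its shoulder or head no more than 3 mm above the platen and its axis within 0.06 rad of upright; the platen lies flat on the head (within 4 mm and 0.03 rad); drift, screw and platen are at rest ((((horizontal distance between drift and platen_hole0 below 0.004 m and z of drift in the frame of platen_hole0 below 0.003 m and angle between drift's own z axis and vertical below 0.06 rad) and (horizontal distance between bolt and platen_hole1 below 0.004 m and z of bolt in the frame of platen_hole1 below 0.003 m and angle between bolt's own z axis and vertical below 0.06 rad)) or ((horizontal distance between drift and platen_hole1 below 0.004 m and z of drift in the frame of platen_hole1 below 0.003 m and angle between drift's own z axis and vertical below 0.06 rad) and (horizontal distance between bolt and platen_hole0 below 0.004 m and z of bolt in the frame of platen_hole0 below 0.003 m and angle between bolt's own z axis and vertical below 0.06 rad))) and linear speed of each of drift, bolt, platen below 0.02 m/s and angle between platen's own z axis and vertical below 0.03 rad and z of platen in the frame of pedestal below 0.104 m); the robot touches nothing.
It fails at once if the drift is pressed against the platen or the pedestal with more than 40 N (contact force between drift and platen above 40 N or contact force between drift and pedestal above 40 N).
It fails at once if the cap screw is pressed against the platen or the pedestal with more than 40 N (contact force between bolt and platen above 40 N or contact force between bolt and pedestal above 40 N).
It fails at once if the gripper bears on the platen with more than 40 N (contact force between the fingers and platen above 40 N).
It fails at once if a bystander is pushed more than 30 mm (punch, spanner, tape roll, bottle, hex key, cork strip or carton) (distance of any of punch, spanner, tape_roll, spray_bottle, hex_key, cork_strip, carton from where it was at the start of the episode above 0.03 m).
It also fails if it takes over 72 s, if anything falls off the work surface, if the arm or the gripper's body presses on something with over 40 N, if the wrist force passes 120 N, or if a joint passes its speed limit or range.

ROBOT

A 6-joint arm with a two-finger parallel gripper is mounted at the origin on the work surface. World frame = base frame: x ahead of the robot, y to its left, z up, the work surface at z = 0. Lengths are in mm, angles in rad, forces in N, time in s.
With the tool pointing down it reaches from about 350 to 975 mm from the base axis. Payload 4.9 kg.
Tool frame: the origin (TCP) lies at the very end of the fingers, on their centre line; the grasp point (between the pads) lies 19 mm behind it (manip.tcp_to_grasp is the distance from the TCP to the grasp point, in mm); z points along the fingers, y is the line along which they close (so a half turn about z gives the same grasp; the last joint's range is limited). The gripper opens to 85 mm and grips with 20 to 120 N. Pads are 22 mm wide; open, the fingers measure 114 mm over their backs; the gripper's body (76 mm by 85 mm) begins 54 mm behind the grasp point. The pads swing forward as they close: fully open they stand 13 mm farther back than shut.
Start: joints at [-1.263, 0.053, 1.613, -0, 1.476, -0.119], TCP at [258.718, -568.917, 231.304] pointing down, gripper open.
Joint ranges: [-3.01, 3.01], [-1.01, 2.22], [0.06, 2.58], [-1.02, 4.17], [0.09, 2.62], [-3.14, 3.14]. Speed limits (rad/s): [2.57, 2.57, 3.14, 3.14, 3.14, 3.14].

INTERFACE

Orientations are given as a rotation vector (axis times angle).
In Python, from station import manip gives the robot as it stands.
- The arm moves only by the tool carry_out, never from a script. Its argument "deltas" is a list of rows, each a list of 7 numbers: the turn, a rotation vector about the tool's x, y, z in degrees, then the shift along the tool's x, y, z in cm, then the finger opening in cm, from 0 to 8.54. In form: [[ax, ay, az, dx, dy, dz, fingers], ...]. A call has 1 to 20 rows; each row is the pose to reach, as a shift and turn from the pose commanded when the call began, along the tool's axes at that moment; what a row does not reach only later rows make up. A row lasts 1/12 s, in which the tool goes at most 41.7 mm and 7.16 degrees, less where a joint would pass 70% of its speed; a pose out of reach is approached as far as the arm can. A call with a gripper value outside its range is refused whole. The fingers move at their own pace and stop on an object; "grip_force" is the grip in N (left out, the last holds). Time passes only in rows, so rows that repeat a pose let the fingers close. It gives the time, the measured TCP pose, the force, the opening and the grip force at its end, in the units of the state.
- manip.get_state(): the state, without advancing time (a new reading comes with each control period).
- manip.read_camera(name): name is "scene" or "side" or "wrist"; returns a dict with "color" (480x640x3 uint8, red, green, blue), "fx", "fy", "cx", "cy" (pixels), "dist_coeffs" ([k1, k2, p1, p2, k3] as OpenCV has them; the pictures are not rectified), "origin" and "attitude" of the camera in the world. Camera axes: x right, y up, looking along -z (the intrinsics and any distortion apply to the point x, -y, -z); pixel columns grow to the right and rows downward; lengths in mm; the calibration is good to about 2 mm. A picture is of the moment at which its call begins. There is no depth.
- manip.finish_job(): hands the job in; it is judged then, once.
The state is a dict: "time": time; "qpos": joint angles; "joint_vel": joint speeds; "tau": joint torques, N m; "ee_pos": TCP position; "tool_rot": TCP orientation; "contact_force": force on the tool from outside, world axes, zero at the start; "ft_torque": the same for the moment, N m; "grip_width": finger opening in mm; "grasp_force": force on a finger pad.
Only numpy, scipy, OpenCV 4.12 (cv2) and the standard library are available. Lean on these libraries where they do the work, as an engineer would, in place of code of your own. Each camera call takes 0.05 s, during which the arm holds its last target. There are 200 camera calls.

## Working session

There is one attempt and no reset: what is moved stays moved. The work goes in short steps, Python scripts to look and compute and a tool call to move; the robot and the scene stay as the last step left them, time stands still between calls to the robot, and variables do not carry over. Pictures are saved under pics/ and viewed, at most 10 in all, crops included, and the job is handed in when it is done.

Besides the shell and the picture viewer there is one more tool, called after "Call:" as a command line: name --pt "numbers of a row" for each row, then --argument value for the rest. carry_out: Moves the arm, as the interface text tells. Its arguments: {"type":"object","properties":{"deltas":{"type":"array","items":{"type":"array","items":{"type":"number"}}},"grip_force":{"type":"number"}},"required":["deltas"]}

```bash
mkdir -p pics
cat > h.py <<'E'
import numpy as np, cv2
from scipy.spatial.transform import Rotation as R
from station import manip
def cam(n):
    c=manip.read_camera(n); 
    a=np.array(c["attitude"],float)
    c["R"]=a if a.shape==(3,3) else R.from_rotvec(a).as_matrix()
    c["K"]=np.array([[c["fx"],0,c["cx"]],[0,c["fy"],c["cy"]],[0,0,1.]])
    return c
F=np.diag([1,-1,-1.])
def ray(c,uv,z):
    p=cv2.undistortPoints(np.array([[uv]],float),c["K"],np.array(c["dist_coeffs"],float))[0,0]
    d=c["R"]@F@np.array([p[0],p[1],1]); o=np.array(c["origin"],float)
    return o+d*(z-o[2])/d[2]
def proj(c,P):
    Rw=F@c["R"].T; P=np.atleast_2d(np.array(P,float))
    return cv2.projectPoints(P,cv2.Rodrigues(Rw)[0],-Rw@np.array(c["origin"],float),c["K"],np.array(c["dist_coeffs"],float))[0][:,0]
E
python3 - <<'E'
from h import *
import pickle
s=manip.get_state(); print(s)
for n in("scene","side"):
    c=cam(n); print(n,c["origin"],c["attitude"],c["fx"],c["dist_coeffs"])
    pickle.dump(c,open(n+".pkl","wb")); cv2.imwrite(f"pics/{n}0.png",c["color"][...,::-1])
E
```

```text
{'time': 0.0, 'qpos': array([-1.26300420e+00,  5.33751698e-02,  1.61429037e+00, -3.88101171e-05,
        1.47599186e+00, -1.18984894e-01]), 'joint_vel': array([-0.00069151, -0.00033524, -0.00107923,  0.0009703 ,  0.0011553 ,
       -0.00039357]), 'tau': array([-1.90874271e-03, -3.93681514e+01, -3.70182967e+01, -2.56267058e-04,
        6.98191798e-03,  1.62447395e-05]), 'ee_pos': array([ 258.52161777, -568.34509156,  230.05383189]), 'tool_rot': array([-3.06833135e+00, -6.64874913e-01,  3.65898617e-04]), 'contact_force': array([ 0.43881122,  0.79926356, -0.3678865 ]), 'ft_torque': array([ 0.02452709,  0.04677953, -0.01110362]), 'grasp_force': 0.0, 'grip_width': 85.22460417466665}
scene [1344.63037721  478.46618175 1034.66649314] [0.52635651 0.79903272 1.89414896] 602.849062204923 [-0.07145069  0.          0.          0.          0.        ]
side [-258.10339315  757.38896331  990.55126882] [ 0.43640098 -0.97769383 -2.14310868] 479.7481032844064 [-0.0998246  0.         0.         0.         0.       ]
```

View pics/scene0.png

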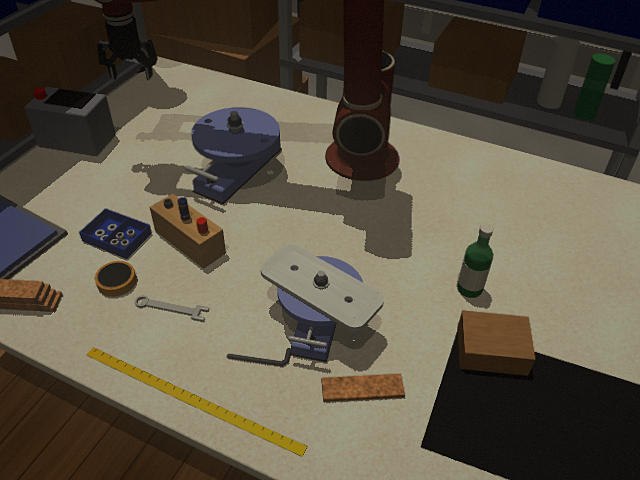

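View pics/side0.png

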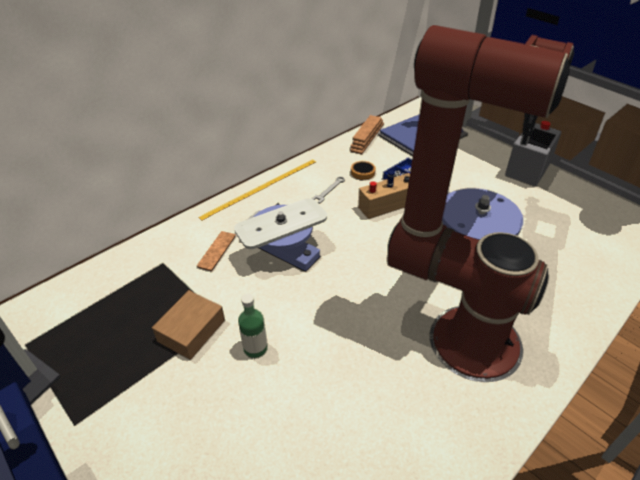

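The scene view shows two lavender pedestals. One is large and bare at (236,135). The smaller one, at (321,285), carries the aluminium platen, with holes near (294,267) and (348,299), so it is the one for this job. The tool block is at (187,225), holding the black screw at (168,203), the blue drift at (184,208) and the red punch at (202,225). I'll confirm this in an enlarged crop.

Run:
```python
from h import *
import pickle
c=pickle.load(open("scene.pkl","rb")); im=c["color"][...,::-1]
a=cv2.resize(im[185:275,140:235],None,fx=4,fy=4,interpolation=cv2.INTER_CUBIC)
b=cv2.resize(im[235:335,250:390],None,fx=5.7,fy=5.7,interpolation=cv2.INTER_CUBIC)
cv2.imwrite("pics/a.png",cv2.resize(im[185:275,140:260],None,fx=6.5,fy=6.5,interpolation=cv2.INTER_CUBIC)); cv2.imwrite("pics/b.png",b)
for n,uv,z in(("h_up",(294.5,267.5),112),("h_dn",(348,299),112),("nut",(321,279),129),("bolt",(168,202),94),("drift",(183,199),135),("punch",(202,219),112),("tape",(116,278),0)):
    print(n,ray(c,uv,z).round(1))
```

```text
h_up [570.2  75.4 112. ]
h_dn [600.  210.9 112. ]
nut [589.2 145.5 129. ]
bolt [ 497.7 -302.7   94. ]
drift [ 510.4 -243.8  135. ]
punch [ 528.6 -182.8  112. ]
tape [ 690.9 -329.2    0. ]
```

View pics/a.png

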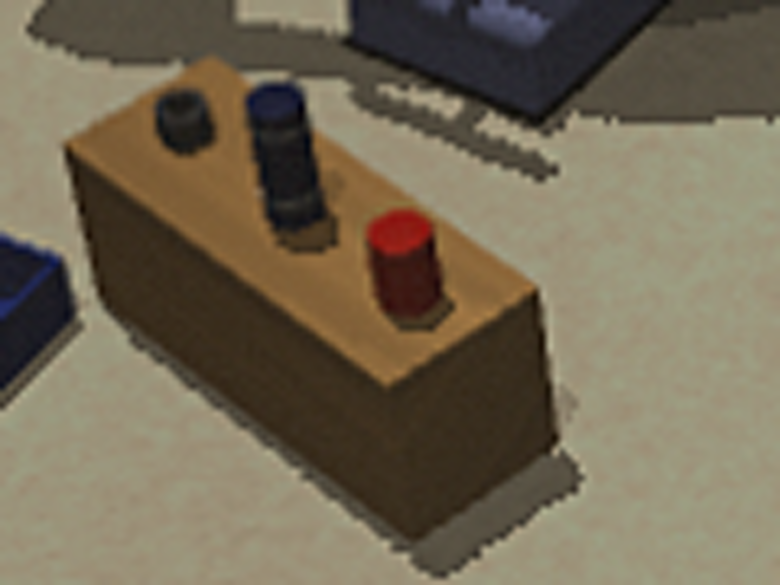

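View pics/b.png

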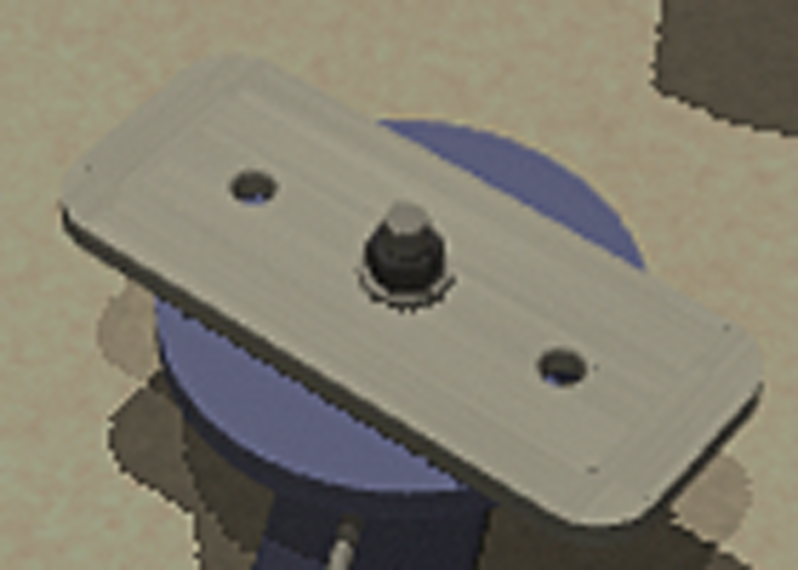

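The crops confirm it. The block, from its far end, holds the black screw at crop (183,120), the blue drift (285,155) and the red punch (405,265). The platen's holes are at scene (294.1,267.4) and (348.2,299.0), which come out about 139 mm apart against 140 expected. Next I'll look closer with the wrist camera.

```bash
cat >> h.py <<'E'
def go(P,yaw=None):
    "rows' numbers (deg, cm) from measured pose to TCP P with tool y at world heading yaw (deg), pointing down"
    s=manip.get_state(); T=R.from_rotvec(s["tool_rot"]); M=T.as_matrix()
    y0=np.degrees(np.arctan2(M[1,1],M[0,1]))
    y=y0 if yaw is None else yaw
    y=y0+((y-y0+90)%180-90)
    c,sn=np.cos(np.radians(y)),np.sin(np.radians(y))
    G=np.array([[-sn,c,0],[c,sn,0],[0,0,-1.]]); 
    if np.linalg.det(G)<0: G[:,0]*=-1
    rv=(T.inv()*R.from_matrix(G)).as_rotvec(degrees=True)
    print("yaw0 %.1f"%y0,"turn",rv.round(2),"shift cm",(M.T@(np.array(P,float)-s["ee_pos"])/10).round(3),"ee",s["ee_pos"].round(1),"t",s["time"])
E
python3 - <<'E'
from h import *
import pickle
c=pickle.load(open("scene.pkl","rb"))
for u,v in((66,147),(215,57),(540,288),(388,383)): print(ray(c,((u+.5)/6.5+139.5,(v+.5)/6.5+184.5),80).round(1))
w=cam("wrist"); M=R.from_rotvec(manip.get_state()["tool_rot"]).as_matrix()
print("cam in tool",M.T@(np.array(w["origin"])-manip.get_state()["ee_pos"]),"look",M.T@(-w["R"][:,2]),w["fx"])
go((480,-243,330),-14.5)
E
```

```text
[ 520.7 -342.6   80. ]
[ 452.8 -323.5   80. ]
[ 507.7 -143.8   80. ]
[ 572.7 -165.4   80. ]
cam in tool [  72.16537701   -0.35507085 -141.32319892] look [-2.86350107e-01 -2.44325570e-04  9.58125021e-01] 376.460261136263
yaw0 -65.5 turn [-8.000e-02 -5.000e-02 -5.104e+01] shift cm [ 33.63  -20.476  -9.928] ee [ 258.6 -568.5  230.3] t 0.15
```

Run:
```python
from h import *
go((513,-244,300),-16.7)
```

```text
yaw0 -65.5 turn [ -0.08  -0.05 -48.84] shift cm [ 36.592 -19.014  -6.93 ] ee [ 258.6 -568.5  230.3] t 0.15
```

Call:
carry_out --pt "0 0 0 0 0 -6.9 8.5" --pt "0 0 0 0 0 -6.9 8.5" --pt "0 0 -48.8 36.6 -19.0 -6.9 8.5" --pt "0 0 -48.8 36.6 -19.0 -6.9 8.5" --pt "0 0 -48.8 36.6 -19.0 -6.9 8.5" --pt "0 0 -48.8 36.6 -19.0 -6.9 8.5" --pt "0 0 -48.8 36.6 -19.0 -6.9 8.5" --pt "0 0 -48.8 36.6 -19.0 -6.9 8.5" --pt "0 0 -48.8 36.6 -19.0 -6.9 8.5" --pt "0 0 -48.8 36.6 -19.0 -6.9 8.5" --pt "0 0 -48.8 36.6 -19.0 -6.9 8.5" --pt "0 0 -48.8 36.6 -19.0 -6.9 8.5" --pt "0 0 -48.8 36.6 -19.0 -6.9 8.5" --pt "0 0 -48.8 36.6 -19.0 -6.9 8.5" --pt "0 0 -48.8 36.6 -19.0 -6.9 8.5" --pt "0 0 -48.8 36.6 -19.0 -6.9 8.5"

```text
time: 1.48
ee_pos: [512.6, -245.2, 300.0]
tool_rot: [-2.522, -1.872, 0.001]
contact_force: [-0.5, -1.1, -0.9]
grip_width: 85.0
grasp_force: 0.0
```

Run:
```python
from h import *
import pickle
w=cam("wrist"); pickle.dump(w,open("w1.pkl","wb")); go((513,-244,300),-16.7)
im=w["color"][...,::-1].copy(); cv2.imwrite("pics/w1.png",im)
for P in((494.8,-306.2,94),(513.5,-243.9,135),(532,-181.6,112)): print(proj(w,P))
```

```text
yaw0 -16.9 turn [-0.02  0.01 -0.15] shift cm [ 0.154 -0.001  0.01 ] ee [ 512.6 -245.5  300.1] t 1.5333
[[326.90915358 266.49075228]]
[[327.00817411 211.64438534]]
[[326.63805248 130.16519091]]
```

View pics/w1.png

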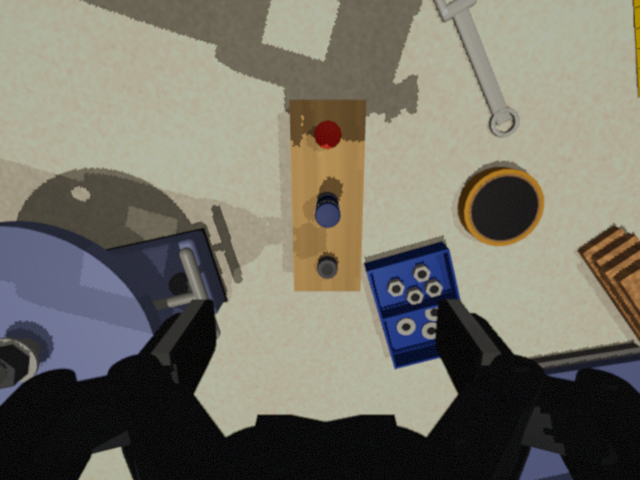

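The wrist view fits the model. The red punch is at (327,134), the blue drift at (327,208) and the black screw at (327,267), against predictions of (327,130), (327,212) and (327,266). I'll grasp the drift with the fingers closing across the block.

Call:
carry_out --pt "0 0 -0.1 0.15 0 4.0 5" --pt "0 0 -0.1 0.15 0 8.0 5" --pt "0 0 -0.1 0.15 0 12.0 5" --pt "0 0 -0.1 0.15 0 16.0 5" --pt "0 0 -0.1 0.15 0 19.0 5" --pt "0 0 -0.1 0.15 0 20.3 5" --pt "0 0 -0.1 0.15 0 20.3 5" --pt "0 0 -0.1 0.15 0 20.3 5" --pt "0 0 -0.1 0.15 0 20.3 5" --pt "0 0 -0.1 0.15 0 20.3 1.8" --pt "0 0 -0.1 0.15 0 20.3 1.8" --pt "0 0 -0.1 0.15 0 20.3 1.8" --pt "0 0 -0.1 0.15 0 20.3 1.8" --pt "0 0 -0.1 0.15 0 20.3 1.8" --pt "0 0 -0.1 0.15 0 20.3 1.8" --pt "0 0 -0.1 0.15 0 20.3 1.8" --pt "0 0 -0.1 0.15 0 20.3 1.8" --grip_force 60

```text
time: 2.95
ee_pos: [514.9, -243.8, 99.9]
tool_rot: [2.517, 1.875, 0.001]
contact_force: [-1.5, 0.3, 6.0]
grip_width: 20.7
grasp_force: 58.4
```

Run:
```python
from h import *
print(manip.get_state()["contact_force"]); go((569,68,300),-17)
```

```text
[-1.46238523  0.33735512  6.01050936]
yaw0 -16.6 turn [0.19 0.07 0.36] shift cm [ 31.401  -3.675 -20.067] ee [ 514.9 -243.8   99.9] t 2.95
```

Call:
carry_out --pt "0 0 0 0 0 -2 1.8" --pt "0 0 0 0 0 -6 1.8" --pt "0 0 0 0 0 -10 1.8" --pt "0 0 0 0 0 -14 1.8" --pt "0 0 0 0 0 -18 1.8" --pt "0 0 0 0 0 -20 1.8" --pt "0 0 0 3 -0.3 -20 1.8" --pt "0 0 0 7 -0.7 -20 1.8" --pt "0 0 0 11 -1.2 -20 1.8" --pt "0 0 0 15 -1.7 -20 1.8" --pt "0 0 0 19 -2.2 -20 1.8" --pt "0 0 0 23 -2.7 -20 1.8" --pt "0 0 0 27 -3.2 -20 1.8" --pt "0 0 0 30 -3.6 -20 1.8" --pt "0 0 0 31.4 -3.7 -20 1.8" --pt "0 0 0 31.4 -3.7 -20 1.8" --pt "0 0 0 31.4 -3.7 -20 1.8" --pt "0 0 0 31.4 -3.7 -20 1.8"

```text
time: 4.45
ee_pos: [568.1, 67.3, 297.2]
tool_rot: [2.52, 1.875, -0.001]
contact_force: [0.5, 0.5, -1.5]
grip_width: 20.4
grasp_force: 60.2
```

Run:
```python
from h import *
import pickle
w=cam("wrist"); pickle.dump(w,open("w2.pkl","wb")); s=manip.get_state(); pickle.dump(s,open("s2.pkl","wb")); print(s["contact_force"],s["grip_width"]); go((569,68,300),-17)
im=w["color"][...,::-1].copy(); cv2.imwrite("pics/w2.png",cv2.resize(im,(800,600),interpolation=cv2.INTER_CUBIC))
for P in((570.2,75.4,112),(600,210.9,112),(585,143,142)): print(proj(w,P))
```

```text
[-0.36796988 -0.72151465 -0.99590802] 20.534308722274748
yaw0 -16.7 turn [-0.    0.04  0.26] shift cm [ 0.115  0.06  -0.279] ee [568.1  67.1 297.2] t 4.5
[[326.09708492 198.80318132]]
[[312.74467587  22.05384495]]
[[319.21522381 115.90769206]]
```

View pics/w2.png

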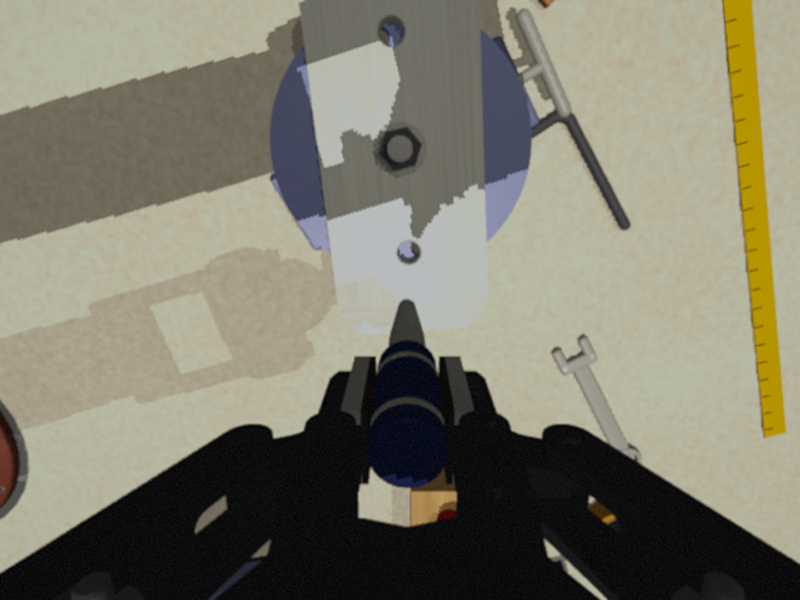

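The wrist view shows the near hole at (409,251), the far hole at (391,31), the stud at (401,148) and the drift's tip at about (407,301), all in the 800x600 image.

Run:
```python
from h import *
import pickle
w=pickle.load(open("w2.pkl","rb")); s=pickle.load(open("s2.pkl","rb"))
a=ray(w,(326.8,200.3),112);b=ray(w,(312.4,24.4),112);n=ray(w,(320.4,118),142);print(a,b,n,np.linalg.norm(a-b),(a+b)/2)
e=s["ee_pos"]
for dz in(89,92,95): print(dz,proj(w,e-[0,0,dz]),[proj(w,e-[0,0,dz]+[dx,0,0])[0] for dx in(4,)])
c=pickle.load(open("scene.pkl","rb"))
print(ray(c,(294.1,267.4),112),ray(c,(348.2,299),112))
im=w["color"][220:300,285:365][...,::-1]; cv2.imwrite("pics/tip.png",cv2.resize(im,None,fx=7,fy=7,interpolation=cv2.INTER_CUBIC))
```

```text
[570.40957158  73.94066193 112.        ] [599.26676419 209.43934515 112.        ] [585.41610198 141.31334237 142.        ] 138.53747044813792 [584.83816789 141.69000354 112.        ]
89 [[326.89678215 241.16556542]] [array([332.87671958, 239.45691953])]
92 [[326.88067136 239.7686237 ]] [array([332.79020265, 238.07819815])]
95 [[326.86493529 238.40414202]] [array([332.70570055, 236.7315551 ])]
[570.31709835  74.55033389 112.        ] [599.83931111 211.21717454 112.        ]
```

View pics/tip.png

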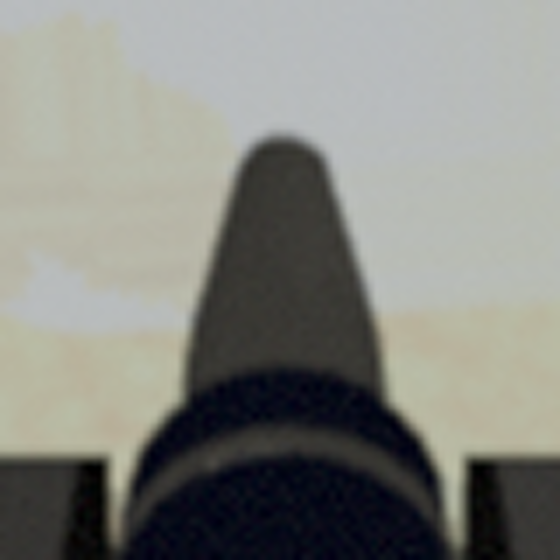

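The crop shows the tip's front edge at about wrist pixel (325,238.5), with the disc's centre near (325,245). I'll work out where it is from this same camera and check for tilt.

Run:
```python
from h import *
import pickle
w=pickle.load(open("w2.pkl","rb")); s=pickle.load(open("s2.pkl","rb")); e=s["ee_pos"]
u=np.linspace(0,2*np.pi,72)
def circ(c,r): return np.c_[c[0]+r*np.cos(u),c[1]+r*np.sin(u),np.full(72,c[2])]
Q=R.from_rotvec(s["tool_rot"]).as_matrix()
def show(nm,c,r):
    p=proj(w,circ(c,r)); print(nm,"cols",p[:,0].min().round(1),p[:,0].max().round(1),"rows",p[:,1].min().round(1),p[:,1].max().round(1))
for off in(0,-2,-4):
    o=Q[:,0]*off
    show("tip%d"%off,e+o-[0,0,92],4.5); show("shoulder",e+o-[0,0,20],11); show("top",e+o+[0,0,35],11)
im=w["color"][...,::-1].astype(int)
# pin outline rows and grip outline
g=im.sum(2); 
for r in range(236,400,8): print(r,g[r,284:372:4])
```

```text
tip0 cols 320.0 333.8 rows 233.1 246.3
shoulder cols 303.8 351.0 rows 263.9 307.2
top cols 294.5 362.0 rows 326.2 384.8
tip-2 cols 320.0 333.8 rows 236.1 249.2
shoulder cols 303.9 350.9 rows 267.9 311.0
top cols 294.6 361.8 rows 331.8 389.8
tip-4 cols 320.0 333.8 rows 239.0 252.1
shoulder cols 303.9 350.8 rows 272.0 314.8
top cols 294.7 361.6 rows 337.3 394.8
236 [530 542 549 539 541 542 547 539 550 560 564 558 556 561 561 560 562 560
 554 555 558 555]
244 [537 537 537 539 542 543 542 539 545 149 163 176 469 556 555 554 552 550
 549 551 555 554]
252 [539 536 537 537 536 531 528 532 355 160 162 176 176 557 556 556 554 554
 551 550 549 550]
260 [535 545 559 554 532 528 525 533 150 167 168 176 162 280 557 555 556 552
 553 549 551 552]
268 [533 533 533 529 533 523 523 272 157 163 164 167 176 162 502 521 522 527
 529 530 533 532]
276 [535 528 523 524 525 529 531  93  31  48  34  49  35  36 383 533 527 530
 522 533 525 528]
284 [471 466 463 462 476 414  33 118 181 177 153 141 152 154  71  40 531 463
 463 462 466 488]
292 [154 145 161  28 219 132  30  36  27  23  30  35  38  35  41  98 306 
[... 441 characters left out ...]
0  35  54  31  36  36  41  42  59 156
  30  60 161 158]
340 [39 66 36 89 53 51 37 48 41 25 31 43 54 44 56 51 39 34 31 48 81 37]
348 [25 23 44 28 37 53 46 47 42 52 32 51 47 50 49 27 50 45 26 44 46 30]
356 [40 14 51 37 48 37 34 47 54 43 22 57 62 40 45 22 44 37 49 48 24 44]
364 [48 24 49 54 36 22 34 42 44 39 35 43 41 64 58 60 40 35 45 41 23 32]
372 [39 49 43 62 34 35 40 27 28 60 46 47 45 42 44 60 26 30 19 46 31 35]
380 [ 50  72  29 504 492  31  59 119 117  43  44  71  48  34  28  56  43 140
  71  43  28  29]
388 [  2 418 506 527 527 527 526 492 237 134 118 116 126 132 158 146 145 138
 151 145  66  40]
396 [ 35 528 520 521 528 519 520 520 449 462 466 337 397 395 376 386 411 423
 408 402 382  34]
```

Run:
```python
from h import *
go((572.6,77.4,210),-17)
```

```text
yaw0 -16.7 turn [-0.    0.04  0.26] shift cm [1.124 0.134 8.72 ] ee [568.1  67.1 297.2] t 4.5
```

Call:
carry_out --pt "0 0 0 1.12 0.13 2.5 1.8" --pt "0 0 0 1.12 0.13 5 1.8" --pt "0 0 0 1.12 0.13 7 1.8" --pt "0 0 0 1.12 0.13 8 1.8" --pt "0 0 0 1.12 0.13 8.7 1.8" --pt "0 0 0 1.12 0.13 8.7 1.8" --pt "0 0 0 1.12 0.13 8.7 1.8" --pt "0 0 0 1.12 0.13 8.7 1.8"

```text
time: 5.17
ee_pos: [573.6, 78.4, 212.2]
tool_rot: [2.519, 1.875, 0.004]
contact_force: [-0.2, 0.8, -1.0]
grip_width: 20.4
grasp_force: 60.3
```

Run:
```python
from h import *
import pickle
w=cam("wrist"); s=manip.get_state(); print(s["ee_pos"],s["contact_force"])
for P in((570.4,74.2,112),): print(proj(w,P),proj(w,s["ee_pos"]-[0,0,92]))
print(proj(w,s["ee_pos"]-[0,0,92]+[-2.24,-3.3,0]))
im=w["color"][170:300,245:405][...,::-1]; cv2.imwrite("pics/tip2.png",cv2.resize(im,None,fx=4.5,fy=4.5,interpolation=cv2.INTER_CUBIC))
```

```text
[573.60892516  78.5811443  212.28844689] [-0.65770833  0.70881797 -2.08683599]
[[323.47923707 243.02438978]] [[326.23863065 239.41587851]]
[[324.39603487 244.98839317]]
```

View pics/tip2.png

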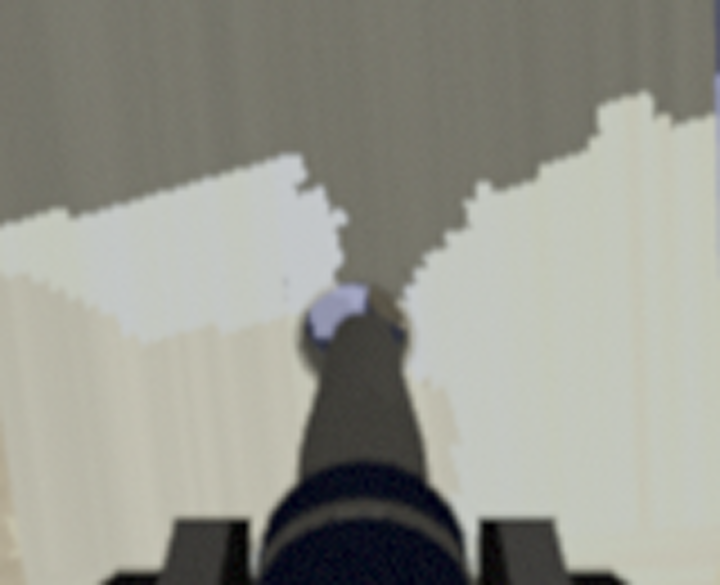

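The crop shows the drift's tip at (362,312) just over the hole's mouth, which is centred near (355,337). Allowing for parallax they agree to about 1.5 mm, and only the lavender head face shows inside the hole. I'll nudge by 1 mm each way and go down in small steps.

Call:
carry_out --pt "0 0 0 -0.1 -0.1 0.3 1.8" --pt "0 0 0 -0.1 -0.1 0.6 1.8" --pt "0 0 0 -0.1 -0.1 0.8 1.8" --pt "0 0 0 -0.1 -0.1 0.9 1.8" --pt "0 0 0 -0.1 -0.1 1.0 1.8" --pt "0 0 0 -0.1 -0.1 1.0 1.8" --pt "0 0 0 -0.1 -0.1 1.0 1.8"

```text
time: 5.8
ee_pos: [571.3, 78.1, 200.2]
tool_rot: [-2.519, -1.876, 0.0]
contact_force: [-0.9, 0.7, -1.1]
grip_width: 20.6
grasp_force: 60.3
```

Call:
carry_out --pt "0 0 0 0 0 0.1 1.8" --pt "0 0 0 0 0 0.2 1.8" --pt "0 0 0 0 0 0.3 1.8" --pt "0 0 0 0 0 0.4 1.8" --pt "0 0 0 0 0 0.5 1.8" --pt "0 0 0 0 0 0.6 1.8" --pt "0 0 0 0 0 0.6 1.8" --pt "0 0 0 0 0 0.6 1.8"

```text
time: 6.47
ee_pos: [571.3, 78.1, 194.2]
tool_rot: [-2.52, -1.876, 0.0]
contact_force: [0.4, -0.2, -1.2]
grip_width: 20.4
grasp_force: 60.3
```

Call:
carry_out --pt "0 0 0 0 0 0.05 1.8" --pt "0 0 0 0 0 0.1 1.8" --pt "0 0 0 0 0 0.15 1.8" --pt "0 0 0 0 0 0.2 1.8" --pt "0 0 0 0 0 0.2 1.8" --pt "0 0 0 0 0 0.2 1.8"

```text
time: 6.97
ee_pos: [571.4, 78.1, 192.3]
tool_rot: [-2.52, -1.876, 0.0]
contact_force: [-0.3, 0.1, -2.3]
grip_width: 20.7
grasp_force: 60.3
```

Call:
carry_out --pt "0 0 0 0 0 0.05 1.8" --pt "0 0 0 0 0 0.1 1.8" --pt "0 0 0 0 0 0.15 1.8" --pt "0 0 0 0 0 0.15 1.8" --pt "0 0 0 0 0 0.15 1.8"

```text
time: 7.38
ee_pos: [571.7, 78.1, 191.8]
tool_rot: [2.519, 1.876, 0.001]
contact_force: [-2.0, 0.2, 4.6]
grip_width: 20.6
grasp_force: 60.9
```

Run:
```python
import numpy as np
d=lambda s:(np.sin(s/70)*np.array([4.66,69.85])+(np.cos(s/70)-1)*np.array([-69.85,4.66]))/10
for a in range(0,60,4): print(a,[(d(a+k)-d(a)).round(3).tolist() for k in(2,4)])
from station import manip; s=manip.get_state(); print(s["ee_pos"],s["contact_force"])
```

```text
0 [[0.016, 0.199], [0.038, 0.398]]
4 [[0.028, 0.198], [0.061, 0.395]]
8 [[0.039, 0.196], [0.083, 0.391]]
12 [[0.05, 0.194], [0.105, 0.386]]
16 [[0.061, 0.191], [0.127, 0.379]]
20 [[0.072, 0.187], [0.149, 0.371]]
24 [[0.082, 0.182], [0.17, 0.362]]
28 [[0.093, 0.177], [0.19, 0.352]]
32 [[0.102, 0.172], [0.21, 0.341]]
36 [[0.112, 0.166], [0.229, 0.328]]
40 [[0.121, 0.159], [0.247, 0.314]]
44 [[0.13, 0.152], [0.265, 0.3]]
48 [[0.139, 0.144], [0.282, 0.284]]
52 [[0.147, 0.136], [0.297, 0.268]]
56 [[0.154, 0.127], [0.312, 0.25]]
[571.71307961  78.14668813 191.82484543] [-1.96122229  0.18990703  4.60150497]
```

Call:
carry_out --pt "0 0 0 0.01 0.1 0 1.8" --pt "0 0 0 0.02 0.2 0 1.8" --pt "0 0 0 0.03 0.3 0 1.8" --pt "0 0 0 0.04 0.4 0 1.8" --pt "0 0 0 0.04 0.4 0 1.8"

```text
time: 7.8
ee_pos: [575.5, 77.4, 191.5]
tool_rot: [-2.52, -1.876, -0.0]
contact_force: [-2.4, 0.3, 5.7]
grip_width: 20.6
grasp_force: 61.2
```

Call:
carry_out --pt "0 0 0 0.015 0.1 0 1.8" --pt "0 0 0 0.03 0.2 0 1.8" --pt "0 0 0 0.045 0.3 0 1.8" --pt "0 0 0 0.06 0.395 0 1.8" --pt "0 0 0 0.06 0.395 0 1.8"

```text
time: 8.22
ee_pos: [578.7, 76.7, 189.4]
tool_rot: [-2.519, -1.876, 0.003]
contact_force: [-1.6, 0.0, -1.7]
grip_width: 20.6
grasp_force: 60.4
```

The tip dropped and the vertical force vanished, so it seems to have found the head's hole. I'll work down gently.

Call:
carry_out --pt "0 0 0 0 0 0.1 1.8" --pt "0 0 0 0 0 0.2 1.8" --pt "0 0 0 0 0 0.3 1.8" --pt "0 0 0 0 0 0.4 1.8" --pt "0 0 0 0 0 0.4 1.8"

```text
time: 8.63
ee_pos: [579.0, 76.8, 186.2]
tool_rot: [-2.519, -1.876, 0.001]
contact_force: [-1.9, 0.1, -2.9]
grip_width: 20.8
grasp_force: 60.4
```

Call:
carry_out --pt "0 0 0 0.01 0.05 0.1 1.8" --pt "0 0 0 0.02 0.1 0.2 1.8" --pt "0 0 0 0.03 0.15 0.3 1.8" --pt "0 0 0 0.03 0.15 0.4 1.8" --pt "0 0 0 0.03 0.15 0.5 1.8" --pt "0 0 0 0.03 0.15 0.5 1.8"

```text
time: 9.13
ee_pos: [580.8, 76.6, 181.5]
tool_rot: [2.52, 1.876, -0.0]
contact_force: [-2.0, -0.2, -1.8]
grip_width: 20.4
grasp_force: 60.4
```

Call:
carry_out --pt "0 0 0 0 0 0.1 1.8" --pt "0 0 0 0 0 0.2 1.8" --pt "0 0 0 0 0 0.3 1.8" --pt "0 0 0 0 0 0.4 1.8" --pt "0 0 0 0 0 0.5 1.8" --pt "0 0 0 0 0 0.6 1.8" --pt "0 0 0 0 0 0.6 1.8"

```text
time: 9.72
ee_pos: [580.7, 76.6, 175.5]
tool_rot: [2.52, 1.876, -0.0]
contact_force: [-1.3, -1.7, -1.3]
grip_width: 20.6
grasp_force: 60.4
```

Call:
carry_out --pt "0 0 0 0 0 0.1 1.8" --pt "0 0 0 0 0 0.2 1.8" --pt "0 0 0 0 0 0.3 1.8" --pt "0 0 0 0 0 0.4 1.8" --pt "0 0 0 0 0 0.4 1.8"

```text
time: 10.13
ee_pos: [580.7, 76.6, 171.5]
tool_rot: [-2.52, -1.876, 0.0]
contact_force: [-2.4, -1.4, -2.0]
grip_width: 20.6
grasp_force: 60.4
```

Call:
carry_out --pt "0 0 0 0 0 0.1 1.8" --pt "0 0 0 0 0 0.2 1.8" --pt "0 0 0 0 0 0.3 1.8" --pt "0 0 0 0 0 0.4 1.8" --pt "0 0 0 0 0 0.4 1.8"

```text
time: 10.55
ee_pos: [580.7, 76.6, 167.5]
tool_rot: [-2.52, -1.876, 0.0]
contact_force: [-2.6, -1.0, -1.5]
grip_width: 20.4
grasp_force: 60.4
```

Call:
carry_out --pt "0 0 0 0 0 0.1 1.8" --pt "0 0 0 0 0 0.2 1.8" --pt "0 0 0 0 0 0.3 1.8" --pt "0 0 0 0 0 0.4 1.8" --pt "0 0 0 0 0 0.4 1.8"

```text
time: 10.97
ee_pos: [580.7, 76.6, 163.5]
tool_rot: [-2.52, -1.876, 0.0]
contact_force: [-2.5, -1.7, -1.0]
grip_width: 20.4
grasp_force: 60.4
```

Call:
carry_out --pt "0 0 0 0 0 0.1 1.8" --pt "0 0 0 0 0 0.2 1.8" --pt "0 0 0 0 0 0.3 1.8" --pt "0 0 0 0 0 0.4 1.8" --pt "0 0 0 0 0 0.4 1.8"

```text
time: 11.38
ee_pos: [580.8, 76.5, 159.5]
tool_rot: [2.519, 1.876, -0.0]
contact_force: [-2.1, -2.3, -1.7]
grip_width: 20.4
grasp_force: 60.3
```

Call:
carry_out --pt "0 0 0 0 0 0.1 1.8" --pt "0 0 0 0 0 0.2 1.8" --pt "0 0 0 0 0 0.3 1.8" --pt "0 0 0 0 0 0.4 1.8" --pt "0 0 0 0 0 0.4 1.8"

```text
time: 11.8
ee_pos: [580.9, 76.5, 155.6]
tool_rot: [2.519, 1.876, 0.0]
contact_force: [-1.2, -3.6, -1.1]
grip_width: 20.7
grasp_force: 60.3
```

Call:
carry_out --pt "0 0 0 -0.05 0 0.0 1.8" --pt "0 0 0 -0.05 0 0.1 1.8" --pt "0 0 0 -0.05 0 0.2 1.8" --pt "0 0 0 -0.05 0 0.3 1.8" --pt "0 0 0 -0.05 0 0.3 1.8"

```text
time: 12.22
ee_pos: [580.9, 76.2, 152.7]
tool_rot: [2.519, 1.876, 0.001]
contact_force: [-0.4, -2.7, -2.0]
grip_width: 20.7
grasp_force: 60.3
```

Call:
carry_out --pt "0 0 0 -0.04 0 0.0 1.8" --pt "0 0 0 -0.04 0 0.1 1.8" --pt "0 0 0 -0.04 0 0.2 1.8" --pt "0 0 0 -0.04 0 0.3 1.8" --pt "0 0 0 -0.04 0 0.4 1.8" --pt "0 0 0 -0.04 0 0.4 1.8"

```text
time: 12.72
ee_pos: [580.8, 75.8, 148.8]
tool_rot: [2.519, 1.876, 0.001]
contact_force: [0.7, -1.2, -0.9]
grip_width: 20.7
grasp_force: 60.2
```

Call:
carry_out --pt "0 0 0 0 0 0.1 1.8" --pt "0 0 0 0 0 0.2 1.8" --pt "0 0 0 0 0 0.3 1.8" --pt "0 0 0 0 0 0.4 1.8" --pt "0 0 0 0 0 0.4 1.8"

```text
time: 13.13
ee_pos: [580.8, 75.6, 144.8]
tool_rot: [2.519, 1.876, 0.001]
contact_force: [1.4, -2.2, -0.7]
grip_width: 20.7
grasp_force: 60.2
```

Call:
carry_out --pt "0 0 0 -0.03 0 0.1 1.8" --pt "0 0 0 -0.03 0 0.2 1.8" --pt "0 0 0 -0.03 0 0.3 1.8" --pt "0 0 0 -0.03 0 0.4 1.8" --pt "0 0 0 -0.03 0 0.5 1.8" --pt "0 0 0 -0.03 0 0.5 1.8"

```text
time: 13.63
ee_pos: [580.7, 75.5, 139.7]
tool_rot: [2.519, 1.876, 0.001]
contact_force: [3.2, -2.2, -0.9]
grip_width: 20.6
grasp_force: 60.2
```

Call:
carry_out --pt "0 0 0 -0.02 0.04 0.1 1.8" --pt "0 0 0 -0.02 0.04 0.2 1.8" --pt "0 0 0 -0.02 0.04 0.3 1.8" --pt "0 0 0 -0.02 0.04 0.4 1.8" --pt "0 0 0 -0.02 0.04 0.4 1.8"

```text
time: 14.05
ee_pos: [580.8, 75.3, 135.5]
tool_rot: [-2.519, -1.876, -0.0]
contact_force: [2.2, -0.9, -1.5]
grip_width: 20.5
grasp_force: 60.3
```

Call:
carry_out --pt "0 0 0 -0.01 0.02 0.1 1.8" --pt "0 0 0 -0.01 0.02 0.2 1.8" --pt "0 0 0 -0.01 0.02 0.3 1.8" --pt "0 0 0 -0.01 0.02 0.36 1.8" --pt "0 0 0 -0.01 0.02 0.4 1.8" --pt "0 0 0 -0.01 0.02 0.4 1.8"

```text
time: 14.55
ee_pos: [580.8, 75.2, 132.0]
tool_rot: [-2.519, -1.876, 0.0]
contact_force: [0.8, 0.3, 1.9]
grip_width: 20.2
grasp_force: 60.4
```

Call:
carry_out --pt "0 0 0 0 0 0.04 1.8" --pt "0 0 0 0 0 0.04 1.8" --pt "0 0 0 0 0 0.04 1.8" --pt "0 0 0 0 0 0.04 1.8" --pt "0 0 0 0 0 0.02 2.4" --pt "0 0 0 0 0 0 3.2" --pt "0 0 0 0 0 0 4.5" --pt "0 0 0 0 0 0 4.5" --pt "0 0 0 0 0 0 4.5"

```text
time: 15.3
ee_pos: [580.7, 75.0, 131.3]
tool_rot: [-2.519, -1.876, 0.001]
contact_force: [-0.3, -0.3, -0.2]
grip_width: 45.0
grasp_force: 0.0
```

Call:
carry_out --pt "0 0 0 0 0 -2 4.5" --pt "0 0 0 0 0 -6 4.5" --pt "0 0 0 0 0 -10 4.5" --pt "0 0 0 1 0 -14 4.5" --pt "0 0 0 2 0 -17 4.5" --pt "0 0 0 2 0 -18 4.5" --pt "0 0 0 2 0 -18 4.5" --pt "0 0 0 2 0 -18 4.5" --pt "0 0 0 2 0 -18 4.5"

```text
time: 16.05
ee_pos: [585.6, 93.9, 308.6]
tool_rot: [-2.518, -1.875, 0.006]
contact_force: [0.5, 0.6, 0.2]
grip_width: 44.9
grasp_force: 0.0
```

Run:
```python
from h import *
import pickle
w=cam("wrist"); pickle.dump(w,open("w3.pkl","wb")); s=manip.get_state(); print(s["ee_pos"],s["tool_rot"])
cv2.imwrite("pics/w3.png",cv2.resize(w["color"][0:420,180:520][...,::-1],None,fx=1.4,fy=1.4,interpolation=cv2.INTER_CUBIC))
for P in((585,142.2,142),(577.5,72.5,112),(592,212,112)):print(proj(w,P))
go((494.8,-306.2,150),-17); go((494.8,-306.2,300),-17)
```

```text
[585.51220037  93.83621746 308.32618488] [-2.51767164 -1.87420313  0.00691865]
[[309.35777475 156.76031306]]
[[325.4353047  229.12446695]]
[[293.85873836  68.58809106]]
yaw0 -16.7 turn [-0.28  0.1   0.33] shift cm [-40.896   2.865  15.892] ee [585.5  93.8 308.3] t 16.1
yaw0 -16.7 turn [-0.28  0.1   0.33] shift cm [-40.923   2.79    0.892] ee [585.5  93.8 308.3] t 16.1
```

View pics/w3.png

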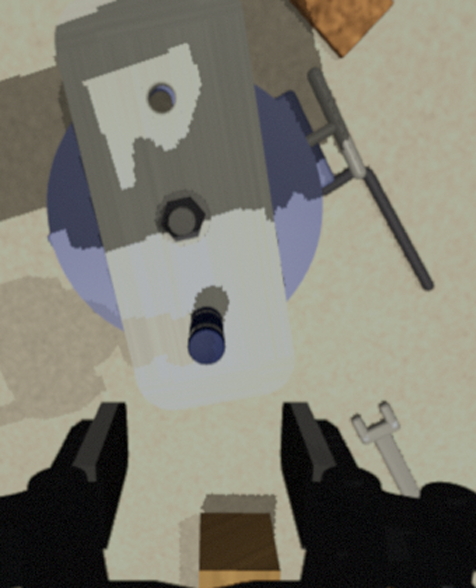

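The drift stands home at crop (207,335) and the far hole is clear and open at (161,98). Now for the screw.

Run:
```python
from h import *
import pickle
w=pickle.load(open("w3.pkl","rb")); w1=pickle.load(open("w1.pkl","rb"))
print("hole1",ray(w,(294.6,69.6),112),"stud",ray(w,(309.4,156.2),142),"driftTop",ray(w,(326.9,246.2),167))
print("bolt",ray(w1,(327,267),94),"drift top w1",ray(w1,(327,203),135),"punch",ray(w1,(327.5,134),112))
# darkness blob of bolt & blue top in w1
im=w1["color"].astype(int); g=im.sum(2)
print(g[246:290:3,310:345:3])
go((495.5,-308,300),-16.7); go((495.5,-308,83),-16.7)
```

```text
hole1 [592.34883912 211.09385353 112.        ] stud [585.1644916  142.61219471 142.        ] driftTop [579.27961204  73.55692397 167.        ]
bolt [ 494.73070717 -306.74181527   94.        ] drift top w1 [ 515.60769372 -236.87109222  135.        ] punch [ 531.79832779 -184.79547028  112.        ]
[[323 328 316 333 326 346 392 387 379 381 378 369]
 [319 329 320 332 326 338 393 389 371 378 378 373]
 [325 327 325 348 326 244 324 279 366 377 376 370]
 [323 331 345 329 226 178 173 195 247 374 377 370]
 [373 380 357 170  67  67  73  75 149 252 377 368]
 [372 376 328  66 165 221 222 179  75 196 378 370]
 [372 345 299 183 234 190 189 230 215 232 372 367]
 [372 362 294 232 192 166 167 167 219 237 372 366]
 [372 379 304 233 176 164 170 159 216 289 373 369]
 [370 374 367 235 199 162 163 183 216 347 367 367]
 [372 378 365 350 241 211 212 222 322 373 372 364]
 [370 377 364 363 360 349 343 371 369 366 365 367]
 [369 375 364 364 382 381 389 374 367 368 363 366]
 [371 374 362 365 384 382 384 374 364 363 369 366]
 [368 372 362 361 383 384 383 375 365 366 365 365]]
yaw0 -16.7 turn [-0.28  0.1   0.03] shift cm [-41.075   2.909   0.892] ee [585.5  93.8 308.3] t 16.1
yaw0 -16.7 turn [-0.28  0.1   0.03] shift cm [-41.036   3.017  22.592] ee [585.5  93.8 308.3] t 16.1
```

Call:
carry_out --pt "-0.3 0.1 0 -4 0.3 0 4.5" --pt "-0.3 0.1 0 -8 0.6 0.5 4.5" --pt "-0.3 0.1 0 -12 0.9 0.9 4.5" --pt "-0.3 0.1 0 -16 1.2 0.9 4.5" --pt "-0.3 0.1 0 -20 1.5 0.9 4.5" --pt "-0.3 0.1 0 -24 1.8 0.9 4.5" --pt "-0.3 0.1 0 -28 2.1 0.9 4.5" --pt "-0.3 0.1 0 -32 2.4 0.9 4.5" --pt "-0.3 0.1 0 -36 2.7 0.9 4.5" --pt "-0.3 0.1 0 -39 2.9 0.9 4.5" --pt "-0.3 0.1 0 -41 2.9 2 4.5" --pt "-0.3 0.1 0 -41 2.9 6 4.5" --pt "-0.3 0.1 0 -41 2.9 10 4.5" --pt "-0.3 0.1 0 -41 2.9 14 4.5" --pt "-0.3 0.1 0 -41 2.9 17 4.5" --pt "-0.3 0.1 0 -41 2.9 18 4.5" --pt "-0.3 0.1 0 -41 2.9 18 4.5" --pt "-0.3 0.1 0 -41 2.9 18 4.5"

```text
time: 17.6
ee_pos: [496.8, -306.9, 131.5]
tool_rot: [2.518, 1.875, 0.007]
contact_force: [1.1, -0.3, 0.2]
grip_width: 44.9
grasp_force: 0.0
```

Run:
```python
from h import *
import pickle
w=cam("wrist"); pickle.dump(w,open("w4.pkl","wb")); s=manip.get_state(); print(s["ee_pos"])
print(proj(w,(495,-307.8,94)),proj(w,(495,-307.8,82.5)))
g=w["color"].astype(int).sum(2); r,c=proj(w,(495,-307.8,94))[0][::-1].astype(int)
print(r,c); print(g[r-24:r+25:3,c-24:c+25:3])
go((495,-307.8,82.5),-16.7)
```

```text
[ 497.81101032 -307.62022687  133.52191636]
[[323.92546503 273.84378821]] [[323.92051704 265.7107014 ]]
273 323
[[446 439 449 398 293 250 252 252 232 256 255 259 250 444 444 446 449]
 [446 440 446 311 247 159 115  84  85  89 132 192 243 284 313 446 447]
 [442 435 395 196 106  88  91  85  87  97  89  96 161 249 240 424 434]
 [443 395 375  94  81  83 114 154 196 134 105  91  90 125 173 375 394]
 [418 388 331  69 154 270 283 287 289 279 274 253 106  80 176 330 389]
 [387 386 204 146 288 296 283 286 285 278 280 282 264  96 186 317 389]
 [393 385 136 257 257 285 250 195 199 219 260 282 283 223 187 394 390]
 [391 376 209 256 250 208 198 197 193 195 194 246 245 234 164 390 393]
 [389 360 243 255 249 197 200 192 187 189 193 186 237 233 183 392 390]
 [390 342 251 253 228 193 197 190 191 189 189 185 238 234 215 391 391]
 [391 375 247 247 234 187 187 191 194 190 189 189 234 234 251 392 389]
 [391 383 263 247 242 193 193 192 187 193 186 194 242 228 296 389 391]
 [385 383 336 245 248 242 189 184 179 183 205 238 241 224 373 389 390]
 [387 387 386 329 242 246 235 227 216 228 240 234 236 367 386 391 388]
 [384 386 384 390 343 246 212 231 237 231 232 246 373 388 379 387 384]
 [390 380 386 384 383 378 361 322 294 347 392 391 383 383 388 384 386]
 [387 383 378 387 389 394 400 403 402 404 402 390 383 386 387 383 383]]
yaw0 -16.6 turn [ 0.43 -0.05  0.05] shift cm [-0.102 -0.302  5.1  ] ee [ 497.8 -307.6  133.5] t 17.65
```

Call:
carry_out --pt "0.3 0 0 -0.25 -0.2 1.5 4.5" --pt "0.3 0 0 -0.25 -0.2 3 4.5" --pt "0.3 0 0 -0.25 -0.2 4 4.5" --pt "0.3 0 0 -0.25 -0.2 4.5 4.5" --pt "0.3 0 0 -0.25 -0.2 4.8 4.5" --pt "0.3 0 0 -0.25 -0.2 4.8 4.5" --pt "0.3 0 0 -0.25 -0.2 4.8 4.5"

```text
time: 18.23
ee_pos: [495.0, -309.0, 84.4]
tool_rot: [-2.519, -1.876, -0.003]
contact_force: [-0.3, 0.1, -0.2]
grip_width: 44.9
grasp_force: 0.0
```

Call:
carry_out --pt "0 0 0 0 0 0.1 4.5" --pt "0 0 0 0 0 0.15 1.8" --pt "0 0 0 0 0 0.15 1.8" --pt "0 0 0 0 0 0.15 1.8" --pt "0 0 0 0 0 0.15 1.8" --pt "0 0 0 0 0 0.15 1.8" --pt "0 0 0 0 0 0.15 1.8" --pt "0 0 0 0 0 0.15 1.8" --grip_force 50

```text
time: 18.9
ee_pos: [494.9, -308.9, 82.8]
tool_rot: [-2.519, -1.876, -0.002]
contact_force: [-2.1, 1.0, 4.8]
grip_width: 18.7
grasp_force: 39.6
```

Run:
```python
from h import *
import pickle
c=pickle.load(open("scene.pkl","rb")); print("bottle",ray(c,(473,292),0),ray(c,(486,230),190))
go((594.7,212.5,290),-16.7)
```

```text
bottle [363.86441797 428.03623933   0.        ] [363.76649193 417.52766789 190.        ]
yaw0 -16.6 turn [ 0.03 -0.09  0.06] shift cm [ 52.847  -5.359 -20.64 ] ee [ 494.9 -308.9   82.8] t 18.9
```

Call:
carry_out --pt "0 0 0 0 0 -2 1.6" --pt "0 0 0 0 0 -6 1.6" --pt "0 0 0 0 0 -10 1.6" --pt "0 0 0 0 0 -14 1.6" --pt "0 0 0 0 0 -18 1.6" --pt "0 0 0 3 -0.3 -20.6 1.6" --pt "0 0 0 7 -0.7 -20.6 1.6" --pt "0 0 0 11 -1.1 -20.6 1.6" --pt "0 0 0 15 -1.5 -20.6 1.6" --pt "0 0 0 19 -1.9 -20.6 1.6" --pt "0 0 0 23 -2.3 -20.6 1.6" --pt "0 0 0 27 -2.7 -20.6 1.6" --pt "0 0 0 31 -3.1 -20.6 1.6" --pt "0 0 0 35 -3.5 -20.6 1.6" --pt "0 0 0 39 -3.9 -20.6 1.6" --pt "0 0 0 43 -4.3 -20.6 1.6" --pt "0 0 0 47 -4.7 -20.6 1.6" --pt "0 0 0 50.5 -5.1 -20.6 1.6" --pt "0 0 0 52.8 -5.4 -20.6 1.6" --pt "0 0 0 52.8 -5.4 -20.6 1.6"

```text
time: 20.57
ee_pos: [593.6, 216.5, 287.6]
tool_rot: [-2.512, -1.881, -0.001]
contact_force: [-0.1, -0.1, -1.4]
grip_width: 18.5
grasp_force: 50.1
```

Run:
```python
from h import *
go((594.7,212.5,185),-16.7)
```

```text
yaw0 -16.4 turn [-0.11 -0.15  0.34] shift cm [-0.38   0.234 10.262] ee [593.6 216.5 287.6] t 20.5667
```

Call:
carry_out --pt "0 0 0 0 0 4 1.6" --pt "0 0 0 0 0 8 1.6" --pt "0 0 0 0 0 10 1.6" --pt "0 0 0 0 0 10.5 1.6" --pt "0 0 0 0 0 10.5 1.6" --pt "0 0 0 0 0 10.5 1.6" --pt "0 0 0 0 0 10.5 1.6"

```text
time: 21.15
ee_pos: [595.7, 212.5, 187.2]
tool_rot: [2.519, 1.876, 0.009]
contact_force: [-0.1, 1.0, -0.0]
grip_width: 18.4
grasp_force: 50.0
```

Run:
```python
from h import *
import pickle
w=cam("wrist"); pickle.dump(w,open("w5.pkl","wb")); s=manip.get_state(); e=s["ee_pos"]; print(e,s["tool_rot"],s["contact_force"])
h=(592.3,211.1,112)
print("hole",proj(w,h)); u=np.linspace(0,2*np.pi,72)
for n,z,r in(("shankend",42.8,7),("headunder",2.8,10.5)):
    p=proj(w,np.c_[e[0]+r*np.cos(u),e[1]+r*np.sin(u),0*u+e[2]-z]); print(n,p.min(0),p.max(0))
cv2.imwrite("pics/w5.png",cv2.resize(w["color"][170:330,235:415][...,::-1],None,fx=3.6,fy=3.6,interpolation=cv2.INTER_CUBIC))
```

```text
[595.74749182 212.52932839 187.40058765] [2.51910668 1.87544014 0.00934536] [-1.39426881 -0.1234978  -0.93125266]
hole [[321.59088655 251.71025119]]
shankend [313.37152931 255.04035706] [340.10149374 280.0264932 ]
headunder [302.52166006 279.2611444 ] [352.32635257 324.54602435]
```

View pics/w5.png

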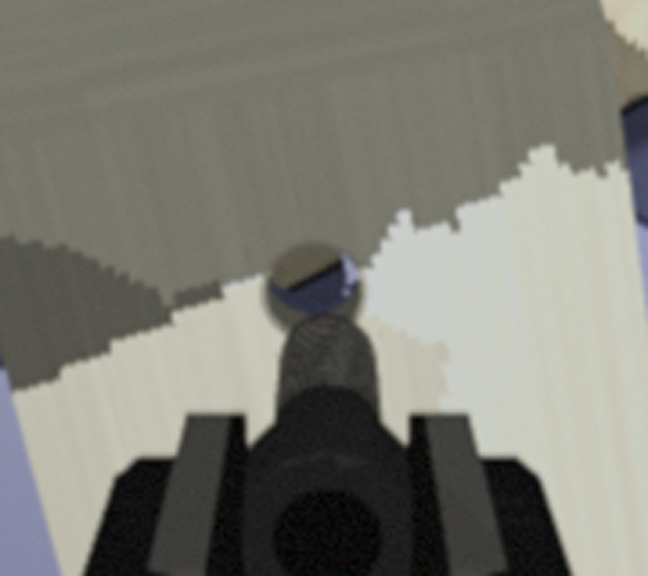

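The last crop shows the open hole centred at about (314,288), with daylight through the aligned head, and the screw's shank end with its front edge at (327,315). I'll compute the shift.

Run:
```python
from h import *
import pickle
w=pickle.load(open("w5.pkl","rb")); e=np.array([595.75,212.53,187.4])
u=np.linspace(0,2*np.pi,144); Q=R.from_rotvec([2.5191,1.8754,.0093]).as_matrix()
h0=ray(w,(322.1,249.9),112); p=proj(w,np.c_[h0[0]+8.25*np.cos(u),h0[1]+8.25*np.sin(u),0*u+112]); cr=lambda q:((q-[235,170]+.5)*3.6).round(0)
print(h0,cr(p.min(0)),cr(p.max(0)))
for ox in(0,-1.5,-3):
  for n,z,r in(("end",42.8,7),("under",2.8,10.5),("top",-11.2,10.5),("sock",-11.2,6)):
    c=e+Q[:,0]*ox-[0,0,z]; p=proj(w,np.c_[c[0]+r*np.cos(u),c[1]+r*np.sin(u),0*u+c[2]]); print(ox,n,cr(p.min(0)),cr(p.max(0)))
go((e[0],e[1],e[2]))
```

```text
[592.93256802 212.12298556 112.        ] [266. 243.] [364. 335.]
0 end [284. 308.] [380. 398.]
0 under [245. 395.] [424. 558.]
0 top [238. 448.] [434. 624.]
0 sock [280. 487.] [392. 587.]
-1.5 end [284. 318.] [380. 407.]
-1.5 under [245. 407.] [424. 569.]
-1.5 top [238. 461.] [433. 636.]
-1.5 sock [280. 499.] [392. 599.]
-3 end [284. 327.] [380. 417.]
-3 under [245. 419.] [424. 580.]
-3 top [238. 474.] [433. 647.]
-3 sock [280. 512.] [391. 611.]
yaw0 -16.7 turn [ 0.25 -0.24  0.  ] shift cm [0. 0. 0.] ee [595.7 212.5 187.4] t 21.2
```

Call:
carry_out --pt "0.2 -0.2 0 -0.05 -0.15 1 1.6" --pt "0.2 -0.2 0 -0.05 -0.15 2 1.6" --pt "0.2 -0.2 0 -0.05 -0.15 2.6 1.6" --pt "0.2 -0.2 0 -0.05 -0.15 3.0 1.6" --pt "0.2 -0.2 0 -0.05 -0.15 3.0 1.6" --pt "0.2 -0.2 0 -0.05 -0.15 3.0 1.6" --pt "0.2 -0.2 0 -0.05 -0.15 3.0 1.6"

```text
time: 21.78
ee_pos: [592.5, 212.5, 154.2]
tool_rot: [-2.518, -1.875, 0.006]
contact_force: [-0.6, 0.0, -1.2]
grip_width: 18.5
grasp_force: 50.0
```

Call:
carry_out --pt "0 0 0 0 0 -0.3 1.6" --pt "0 0 0 0 0 -0.3 1.6" --pt "0 0 0 0 0 -0.3 1.6" --pt "0 0 0 0 0 -0.3 1.6"

```text
time: 22.12
ee_pos: [592.7, 212.5, 157.6]
tool_rot: [-2.518, -1.876, 0.005]
contact_force: [0.3, -0.7, -0.2]
grip_width: 18.5
grasp_force: 50.0
```

Run:
```python
from h import *
import pickle
w=cam("wrist"); s=manip.get_state(); e=s["ee_pos"]; print(e,s["contact_force"])
u=np.linspace(0,2*np.pi,144); go(e,-16.7)
g=w["color"].astype(int).sum(2)
h=proj(w,(592.6,211.6,112)); print(h)
o=e-[0,0,42.8]
for dx in(0,):
    c=o; p=proj(w,np.c_[c[0]+7*np.cos(u),c[1]+7*np.sin(u),0*u+c[2]]); print("end",p.min(0),p.max(0))
np.set_printoptions(linewidth=250)
r0=int(h[0,1])-20;c0=int(h[0,0])-24; print(r0,c0); print(g[r0:r0+36:2,c0:c0+54:2])
```

```text
[592.63007422 212.45688522 157.45526375] [-0.31568987  0.68571897 -1.56679591]
yaw0 -16.6 turn [-0.18  0.09  0.05] shift cm [0. 0. 0.] ee [592.6 212.5 157.5] t 22.1667
[[327.47642235 266.86594849]]
end [313.73625977 254.67382349] [340.42042545 279.58074453]
246 303
[[362 361 358 356 350 356 363 358 355 360 358 355 359 349 357 356 356 351 357 359 368 365 365 362 363 366 368]
 [361 360 355 355 354 357 359 356 353 362 361 348 359 350 354 357 358 353 355 361 368 365 369 366 361 368 367]
 [367 358 355 359 357 354 355 361 354 356 355 340 343 342 347 355 354 354 354 361 365 367 362 363 366 367 369]
 [366 360 357 356 351 355 355 359 347 319 300 283 277 238 253 299 338 353 354 358 367 365 360 365 363 365 370]
 [366 360 352 357 355 352 348 335 288 262 262 237 163  76  91 156 242 315 354 359 365 373 399 472 358 363 364]
 [374 357 353 356 358 349 323 278 265 240 168  80  68 117 161 170 168 223 293 353 362 442 616 606 368 361 363]
 [369 355 354 353 349 311 264 244 191 125 142 169 154 146 147 161 169 181 255 310 361 397 607 630 447 360 361]
 [368 345 317 278 272 237 217 145 166 200 183 173 169 209
[... 464 characters left out ...]
 245 450 582 595 595 592 593 610]
 [266 268 384 580 428 209 177 175 180 163 180 210 196 199 177 177 180 187 228 292 475 590 591 593 593 588 585]
 [268 264 323 579 502 201 167 162 171 156 187 213 204 200 181 179 167 181 212 386 520 591 590 594 593 589 582]
 [355 475 574 603 550 192 168 166 176 169 174 174 192 205 159 172 185 184 229 440 571 591 591 591 592 588 582]
 [589 610 610 605 519 196 181 185 174 168 145 134 179 186 184 177 177 179 235 531 587 590 588 595 593 592 582]
 [601 606 608 609 467 179 161 162 105  90  91  71  81  86 111 136 159 170 269 569 584 586 579 583 592 590 583]
 [596 607 607 610 428 174 138  80  87  85  86  80  83  78  74  84 101 151 229 566 581 583 587 588 590 590 583]]
```

Call:
carry_out --pt "0 0 0 0.1 0 0 1.6" --pt "0 0 0 0.1 0 0.1 1.6" --pt "0 0 0 0.1 0 0.2 1.6" --pt "0 0 0 0.1 0 0.3 1.6" --pt "0 0 0 0.1 0 0.4 1.6" --pt "0 0 0 0.1 0 0.5 1.6" --pt "0 0 0 0.1 0 0.5 1.6"

```text
time: 22.75
ee_pos: [592.7, 213.3, 151.8]
tool_rot: [-2.518, -1.875, 0.006]
contact_force: [0.6, -0.5, -0.4]
grip_width: 18.0
grasp_force: 50.0
```

Call:
carry_out --pt "0 0 0 0 0 0.1 1.6" --pt "0 0 0 0 0 0.2 1.6" --pt "0 0 0 0 0 0.3 1.6" --pt "0 0 0 0 0 0.4 1.6" --pt "0 0 0 0 0 0.5 1.6" --pt "0 0 0 0 0 0.5 1.6"

```text
time: 23.25
ee_pos: [592.7, 213.3, 146.9]
tool_rot: [-2.518, -1.875, 0.006]
contact_force: [0.4, -0.3, -1.1]
grip_width: 18.3
grasp_force: 50.0
```

Call:
carry_out --pt "0 0 0 0 0 0.1 1.6" --pt "0 0 0 0 0 0.2 1.6" --pt "0 0 0 0 0 0.3 1.6" --pt "0 0 0 0 0 0.4 1.6" --pt "0 0 0 0 0 0.5 1.6" --pt "0 0 0 0 0 0.6 1.6" --pt "0 0 0 0 0 0.6 1.6"

```text
time: 23.83
ee_pos: [592.7, 213.4, 141.3]
tool_rot: [-2.518, -1.875, 0.006]
contact_force: [-0.2, -0.9, -0.1]
grip_width: 18.6
grasp_force: 50.2
```

Call:
carry_out --pt "0 0 0 0 0 0.1 1.6" --pt "0 0 0 0 0 0.2 1.6" --pt "0 0 0 0 0 0.2 1.6"

```text
time: 24.08
ee_pos: [592.8, 213.4, 139.6]
tool_rot: [-2.518, -1.876, 0.005]
contact_force: [0.0, -0.8, 0.4]
grip_width: 18.1
grasp_force: 50.1
```

Call:
carry_out --pt "0 0 0 0 0 0.1 1.6" --pt "0 0 0 0 0 0.2 1.6" --pt "0 0 0 0 0 0.3 1.6" --pt "0 0 0 0 0 0.3 1.6"

```text
time: 24.42
ee_pos: [592.4, 213.2, 135.4]
tool_rot: [-2.518, -1.875, 0.007]
contact_force: [-0.4, -1.2, -2.3]
grip_width: 18.3
grasp_force: 50.1
```

Call:
carry_out --pt "0 0 0 0 0 0.15 1.6" --pt "0 0 0 0 0 0.3 1.6" --pt "0 0 0 0 0 0.45 1.6" --pt "0 0 0 0 0 0.6 1.6" --pt "0 0 0 0 0 0.75 1.6" --pt "0 0 0 0 0 0.9 1.6" --pt "0 0 0 0 0 0.9 1.6"

```text
time: 25.0
ee_pos: [592.5, 213.3, 126.7]
tool_rot: [-2.518, -1.875, 0.006]
contact_force: [-2.3, -0.8, -1.1]
grip_width: 18.1
grasp_force: 50.1
```

Call:
carry_out --pt "0 0 0 0 0 0.15 1.6" --pt "0 0 0 0 0 0.3 1.6" --pt "0 0 0 0 0 0.45 1.6" --pt "0 0 0 0 0 0.6 1.6" --pt "0 0 0 0 0 0.75 1.6" --pt "0 0 0 0 0 0.9 1.6" --pt "0 0 0 0 0 1.0 1.6" --pt "0 0 0 0 0 1.0 1.6" --pt "0 0 0 0 0 1.0 1.6"

```text
time: 25.75
ee_pos: [592.5, 213.2, 116.8]
tool_rot: [-2.518, -1.875, 0.006]
contact_force: [-1.8, -2.2, -1.1]
grip_width: 18.2
grasp_force: 50.1
```

Release it so it drops the last 2 mm, then rise clear.

Call:
carry_out --pt "0 0 0 0 0 0.1 1.6" --pt "0 0 0 0 0 0.1 1.6" --pt "0 0 0 0 0 0.1 2.4" --pt "0 0 0 0 0 0.1 3.2" --pt "0 0 0 0 0 0 4.5" --pt "0 0 0 0 0 0 4.5" --pt "0 0 0 0 0 0 4.5" --pt "0 0 0 0 0 -1 4.5" --pt "0 0 0 0 0 -4 4.5" --pt "0 0 0 0 0 -8 4.5" --pt "0 0 0 -1 0 -12 4.5" --pt "0 0 0 -3 0 -16 4.5" --pt "0 0 0 -3 0 -19 4.5" --pt "0 0 0 -3 0 -19 4.5" --pt "0 0 0 -3 0 -19 4.5"

```text
time: 27.0
ee_pos: [586.2, 184.9, 312.1]
tool_rot: [2.519, 1.875, 0.006]
contact_force: [-0.0, 0.1, -0.4]
grip_width: 44.9
grasp_force: 0.0
```

Run:
```python
from h import *
import pickle
w=cam("wrist"); s=manip.get_state(); e=s["ee_pos"]; print(e,s["contact_force"],s["grip_width"])
np.set_printoptions(linewidth=250)
u=np.linspace(0,2*np.pi,72)
for z in(126,112):
    p=proj(w,np.c_[592.6+10.5*np.cos(u),211.6+10.5*np.sin(u),0*u+z]); print(z,p.min(0),p.max(0))
c=p.mean(0).astype(int); g=w["color"].astype(int).sum(2); print(c); print(g[c[1]-24:c[1]+28:2,c[0]-26:c[0]+28:2])
```

```text
[585.18412083 184.83062037 308.90561242] [-0.24863709  0.31088889  0.28010725] 44.98268409179427
126 [311.80304005 165.2231669 ] [335.9886156  189.46878824]
112 [312.28938161 163.55993029] [335.52147105 186.88794714]
[324 175]
[[293 293 292 300 305 292 294 289 292 295 296 299 294 289 290 289 296 299 300 303 299 298 301 298 302 299 327]
 [292 294 289 298 299 291 294 288 294 294 299 291 294 285 293 290 299 299 297 297 301 300 303 299 294 304 333]
 [293 294 290 303 295 297 291 291 290 294 294 295 292 291 293 291 291 297 303 301 305 295 295 326 406 447 513]
 [291 294 295 301 295 295 292 292 287 292 288 295 292 285 291 296 294 297 299 297 303 415 445 514 527 527 525]
 [289 293 295 298 300 299 293 293 288 294 291 298 289 289 290 286 289 302 298 299 355 520 527 528 525 523 528]
 [288 293 288 290 301 300 288 291 287 295 293 295 289 289 286 290 294 328 410 446 511 524 524 526 526 525 526]
 [291 292 298 286 300 304 297 289 285 292 296 290 281 280 283 290 330 509 529 532 525 527 527 525 524 525 529]
 [287 293 291 286 299 296 292 289 289 266 233 172 137 159 211 259 282 509 524 525 524 527 525 52
[... 1313 characters left out ...]
 533 527 526 526 525 524 523 526]
 [528 525 525 527 526 523 524 530 530 534 534 535 530 534 534 532 531 528 532 529 527 528 525 527 525 521 527]
 [525 526 525 526 526 521 523 527 529 533 534 533 533 531 533 530 529 533 530 530 528 526 525 526 525 524 526]
 [527 527 526 527 526 527 523 528 531 529 533 534 534 533 534 530 532 532 531 532 533 527 524 524 525 522 527]
 [524 526 524 525 530 523 523 525 529 529 537 534 530 531 531 532 533 532 531 530 532 525 526 524 523 522 523]
 [528 526 527 526 526 525 522 525 530 530 534 535 532 534 530 532 534 530 534 530 534 528 529 527 526 525 523]
 [524 525 526 525 528 524 525 524 531 531 531 535 531 530 530 534 531 530 533 529 532 530 528 524 526 524 521]]
```

The screw head sits where a seated head should (rows 166–189, columns 312–334, against 164–189 and 312–336 predicted). The gripper is clear, so I'm handing in.

```bash
python3 -c "
from station import manip
print(manip.finish_job())"
```

```text
the job is handed in; nothing more can be done
None
```

The job is handed in at about 27 s of the 72 s allowed: drift home in one platen hole, cap screw home in the other, gripper clear. Measured wrist forces stayed around 7 N or less, and no verdict was returned.

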